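Index the parts carousel to the third click and hold it

TASK

We are about to fit spacers, so bring the cup of tall hexagonal spacers round to the pointer at the front of the parts carousel; right now it sits in the well next to the pointer, on the left or on the right. Take hold of the black knob from above and turn it the way that brings that cup in, counting three clicks and stopping at the third, without turning the wrong way or running past it, and keep fingers and arm off the cups. Finish there with the dial settled in the third stop and the knob still firmly gripped, so that the dial cannot jump while the spacers are picked out; every cup stays upright in its well.

Things in the scene. Friction and masses are not known exactly. Their poses are not given: they have to be found in the camera images.
- carousel: Fixed base of a hand-turned parts carousel: grey disc 148 mm across with a hand rest (46 x 120 x 23 mm, centre 152 mm from the axis) at its front. Origin on the bench on the carousel's vertical axis; -x points to the front (hand rest, pointer), +z up; yawed up to 0.45 rad. All of it but knob and spindle stays below z = 66 mm, within 112 mm of the axis, and below 45 mm outside that
- dial (a joint): Turn of the grey dial (224 mm across, top at z = 30 mm) with the knob, about the vertical axis: rad, positive anticlockwise from above, 0 at the start, no end stop. A sprung ball drops into a ring of 18 stops, one every 20 degrees (0.349 rad); three clicks are 60 degrees (1.047 rad). Out of a stop it resists with up to 0.2 N m; past half way the ball pulls it into the next
- knob_grip (a point): Centre of the black fluted knob on top of the dial's spindle, on the carousel's axis at z = 84 mm, the height to grip it; does not turn. The knob is 43 mm across, z = 68 to 95 mm, round (grip it at any yaw), and turns rigidly with the dial; the spindle below it is 26 mm across or less down to z = 42 mm
- pick_point (a point): Centre of the well position in front of the fixed steel pointer: 78 mm from the axis towards the carousel's -x, z = 30 mm; does not turn with the dial
- standoff_cup: The wanted cup: round aluminium, 50 mm across, 20 mm high, with seven upright hexagonal steel spacers standing 14 mm above its rim. Origin: centre of its underside. Starts loose in a well (ring 7 mm high, 2 mm play) 60 degrees from the pointer: at carousel y = +68 mm (turn the dial anticlockwise, joint positive) or y = -68 mm (clockwise, negative)
- washer_cup: Like cup, holding flat washers that lie below its rim; in the other of the two wells beside the pointer. Origin at the centre of its underside
- nut_cup: Like cup, heaped with small hexagonal nuts just to its rim; in front of the pointer at the start. Origin at the centre of its underside
- tip_tin: Shallow round tin 38 mm across, 16 mm high, in a well at the back. Origin at the centre of its underside
- cap_of_screws: Shallow round plastic cap with screws, 50 mm across, 16 mm high, in the well at the very back. Origin at the centre of its underside
Mind the look-alikes: they are no part of the job. What is shaped like the standoff_cup but turquoise is not meant.

How it is judged:
By the outcome, as a careful person would: the job done as asked, in the order asked, and still so for the second after the job is handed in, while the arm keeps its last pose, push and grip.
It also fails if it takes over 32 s, if anything falls off the work surface, if the arm or the gripper's body presses on something with over 40 N, if the wrist force passes 120 N, or if a joint passes its speed limit or range.

ROBOT

A 6-joint arm with a two-finger parallel gripper is mounted at the origin on the work surface; the furniture and walls round the work are solid. World frame = base frame: x ahead of the robot, y to its left, z up, the work surface at z = 0. Lengths are in m, angles in rad, forces in N, time in s.
With the tool pointing down it reaches from about 0.375 to 0.925 m from the base axis. Payload 5.7 kg.
Tool frame: the origin (TCP) lies on the centre line of the jaws, within the pads' length; the fingertips stand 8 mm ahead of it and the grasp point (between the pads) lies 11 mm behind it; z points along the fingers, y is the line along which they close (so a half turn about z gives the same grasp; the last joint's range is limited). The gripper opens to 88 mm and grips with 3 to 60 N. Pads are 20 mm wide; open, the fingers measure 115 mm over their backs; the gripper's body (75 mm by 178 mm) begins 61 mm behind the grasp point.
Start: joints at [-1.378, 0.359, 1.51, -0, 1.272, -0.115], TCP at [0.182, -0.572, 0.192] pointing down, gripper open.
Joint ranges: [-2.97, 2.97], [-1.01, 2.36], [0.21, 2.38], [-0.96, 4.11], [0.2, 2.71], [-2.98, 2.98]. Speed limits (rad/s): [2.39, 2.39, 3.14, 3.14, 3.14, 3.14].

INTERFACE

Orientations are given as a unit quaternion [x, y, z, w].
In Python, from station import env, viewer gives the robot as it stands. The module is installed in compiled form; this text tells all that it offers.
- The arm moves only by the tool move_arm, never from a script. Its argument "series" is one flat list of numbers, 5 for each row, row after row: the shift along the tool's x, y, z scaled (see below), then the turn about the tool's z scaled (see below), then the opening, from -1 (shut) to 1 (fully open). In form: [tx, ty, tz, roll, gripper, tx, ty, tz, roll, gripper, ...]. A call has 1 to 5 rows; each row shifts and turns the commanded pose from where the row before left it, along the tool's axes as they then stand; what a row does not reach is not made up. The controller multiplies each number of a shift by 0.025 m and each number of a turn by 0.1 rad. A row lasts 1/12 s, in which the tool goes at most 41.7 mm and 7.16 degrees, less where a joint would pass 70% of its speed; a pose out of reach is approached as far as the arm can. A call with a number of a shift or a turn outside -1 to 1 is refused whole. A call with a gripper value outside its range is refused whole. The fingers move at their own pace and stop on an object; the grip force is fixed at half the most. Time passes only in rows, so rows that do not move let the fingers close. It gives the time, the measured TCP pose, the force, the opening and the grip force at its end, in the units of the state.
- env.read_state(): the state, without advancing time (a new reading comes with each control period).
- viewer.read_camera(name): name is "scene" or "top" or "wrist"; returns a dict with "color" (420x560x3 uint8, red, green, blue), "z_map" (420x560 float32, m along the optical axis (not along the pixel's ray), 0 where there is no reading), "camera_matrix" (3x3 intrinsics, pixels), "D" ([k1, k2, p1, p2, k3] as OpenCV has them; the pictures are not rectified), "origin" and "attitude" of the camera in the world; the wrist camera has in their place "T_tool_cam" (4x4, takes a point from camera to tool coordinates, whose origin is the TCP and whose axes are the flange's). Camera axes: x right, y down, z forward; pixel columns grow to the right and rows downward; lengths in m; the calibration is good to about 2 mm. A picture is of the moment at which its call begins: read the wrist's pose just before it.
- env.job_done(): hands the job in; it is judged then, once.
The state is a dict: "time": time; "joint_positions": joint angles; "qvel": joint speeds; "joint_torque": joint torques, N m; "eef_pos": TCP position; "tool_rot": TCP orientation; "wrist_force": force on the tool from outside, world axes, zero at the start; "wrist_torque": the same for the moment, N m; "finger_gap": finger opening in m; "finger_force": force on a finger pad.
Only numpy, scipy, OpenCV 4.12 (cv2) and the standard library are available. Lean on these libraries where they do the work, as an engineer would, in place of code of your own. Each camera call takes 0.05 s, during which the arm holds its last target. There are 200 camera calls.

## Working session

There is one attempt and no reset: what is moved stays moved. The work goes in short steps, Python scripts to look and compute and a tool call to move; the robot and the scene stay as the last step left them, time stands still between calls to the robot, and variables do not carry over. Pictures are saved under pics/ and viewed, at most 10 in all, crops included, and the job is handed in when it is done.

Besides the shell and the picture viewer there is one more tool, called after "Request:" as name(argument=value, ...) on one line, values as JSON. move_arm: Moves the arm, as the interface text tells. Its arguments: {"type":"object","properties":{"series":{"type":"array"}},"required":["series"]}

```bash
mkdir -p pics
cat > h.py <<'E'
import numpy as np, cv2
from scipy.spatial.transform import Rotation as R
from station import env, viewer
def att(a):
    a=np.array(a,float)
    return a if a.shape==(3,3) else R.from_quat(a).as_matrix()
def world(c,u,v,z=None):
    K=np.array(c["camera_matrix"]);D=np.array(c["D"],float)
    p=cv2.undistortPoints(np.array([[[u,v]]],float),K,D)[0,0]
    d=att(c["attitude"])@np.array([p[0],p[1],1.]); o=np.array(c["origin"])
    if z is None: return o+d*c["z_map"][int(v),int(u)]
    return o+d*(z-o[2])/d[2]
E
python3 - <<'E'
from h import *
s=env.read_state(); print(s)
for n in("scene","top"):
    c=viewer.read_camera(n); np.save(f"{n}.npy",c,allow_pickle=True)
    cv2.imwrite(f"pics/{n}0.png",cv2.cvtColor(c["color"],cv2.COLOR_RGB2BGR)); print(n,c["origin"],c["attitude"],c["camera_matrix"],c["D"])
E
```

```text
{'time': 0.0, 'joint_positions': array([-1.37810596e+00,  3.59479869e-01,  1.51138989e+00, -8.54191997e-07,
        1.27250257e+00, -1.15126803e-01]), 'qvel': array([ 1.08716184e-03,  8.12789558e-04,  6.89515099e-08, -1.18321818e-05,
       -1.45420250e-04, -9.77579028e-05]), 'joint_torque': array([ 3.86268657e-03, -5.15351415e+01, -2.70726210e+01,  6.78174547e-02,
        3.51188716e-02, -1.42392396e-04]), 'eef_pos': array([ 0.18162514, -0.57109123,  0.1910408 ]), 'tool_rot': array([ 9.88179024e-01,  1.53301741e-01, -3.49086025e-05, -8.89151342e-04]), 'wrist_force': array([-0.24352132,  0.94976164,  0.34351556]), 'wrist_torque': array([-0.03646681, -0.0073026 , -0.01481542]), 'finger_force': 0.0, 'finger_gap': 0.08799900355865593}
scene [4.97314118e-05 8.82837296e-01 4.61286664e-01] [-0.21425603  0.82820471 -0.49816203  0.14144221] [[387.55089252   0.         282.82536361]
 [  0.         387.55089252 207.52295709]
 [  0.           0.           1.        ]] [-0.05448765  0.          0.          0.          0.        ]
top [0.28927339 0.25050494 0.95954247] [-0.69702884  0.71483824 -0.04366669  0.03535956] [[508.89670503   0.         275.63690513]
 [  0.         508.89670503 206.22189262]
 [  0.           0.           1.        ]] [-0.09399886  0.          0.          0.          0.        ]
```

View pics/scene0.png

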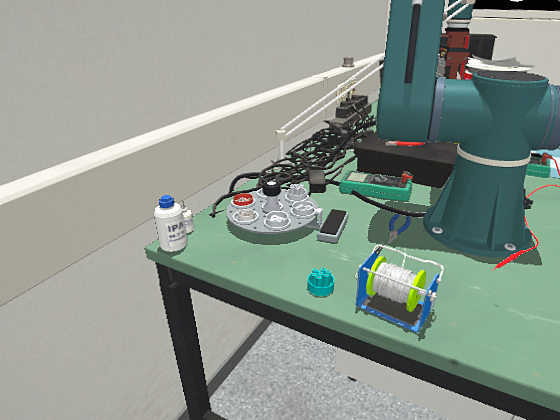

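View pics/top0.png

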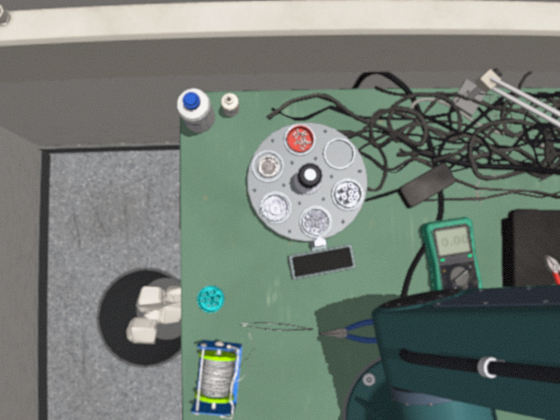

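The top view shows the carousel: knob about (310,175), pointer at (320,243), hand rest at (321,262), and candidate cups at (273,207) and (347,193). I'll enlarge it and measure.

Run:
```python
from h import *
T=np.load("top.npy",allow_pickle=True).item();S=np.load("scene.npy",allow_pickle=True).item()
a=cv2.resize(T["color"][110:290,235:385],None,fx=3.3,fy=3.3,interpolation=cv2.INTER_CUBIC)
b=cv2.resize(S["color"][170:250,215:345],None,fx=6,fy=6,interpolation=cv2.INTER_CUBIC)
cv2.imwrite("pics/a.png",cv2.cvtColor(a,4));cv2.imwrite("pics/b.png",cv2.cvtColor(b,4))
# heights of cloud
v,u=np.mgrid[115:285,240:380]; P=np.array([world(T,x,y) for x,y in zip(u.ravel(),v.ravel())])
k=(P[:,2]>.088)&(P[:,2]<.105); print("knob top",P[k].mean(0),k.sum(),np.ptp(P[k],axis=0))
c=P[k].mean(0)
m=(abs(P[:,2]-.03)<.006); q=P[m][:,:2].astype(np.float32); q=q[np.hypot(*(q-c[:2]).T)<.125]
print("dial",cv2.minEnclosingCircle(q), world(T,320,243,.04),world(T,321,262,.023))
for uu,vv in((273,207),(347,193),(315,221)):
    w=world(T,uu,vv,.05); n=np.hypot(*(P[:,:2]-w[:2]).T)<.022; print(uu,vv,w,np.percentile(P[n,2],[10,50,75,90,98]))
```

```text
knob top [0.43955207 0.17922156 0.09304577] 453 [0.04238735 0.04180677 0.00944974]
dial ((0.43529823422431946, 0.17626358568668365), 0.11709843575954437) [0.32353503 0.15990679 0.04      ] [0.28930157 0.15757997 0.023     ]
273 207 [0.3899739  0.24325823 0.05      ] [0.02954714 0.03610959 0.04011942 0.04322628 0.04896637]
347 193 [0.4121563  0.10872227 0.05      ] [0.0290009  0.04854223 0.06149052 0.06335285 0.06521384]
315 221 [0.3628325  0.16851638 0.05      ] [0.02968517 0.03881632 0.04134353 0.04383141 0.04723103]
```

View pics/a.png

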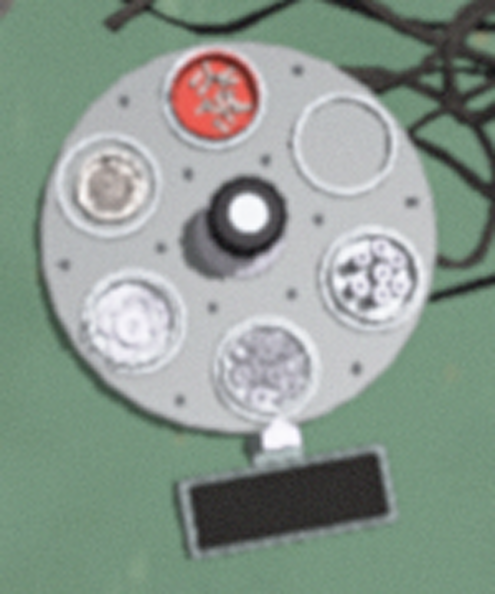

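View pics/b.png

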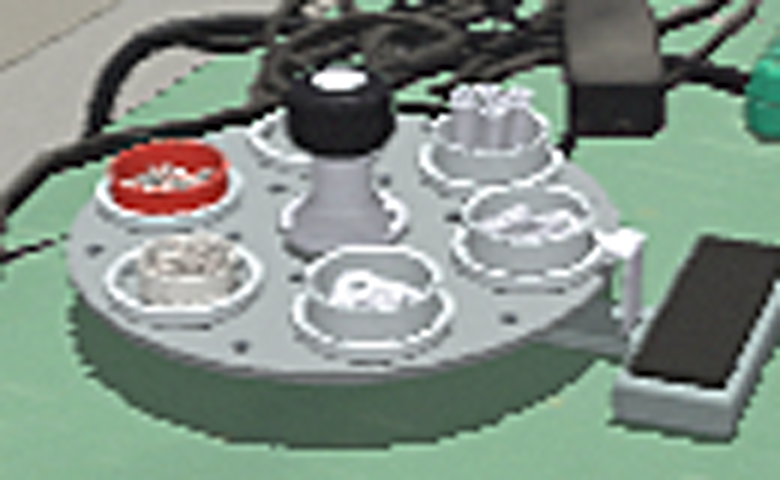

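The wanted cup, with upright spacers up to z≈0.065, is at crop (372,277), i.e. top pixel (347,193). That is the carousel's -y side, so the dial turns clockwise. Before moving I'll refine the axis and check the heights of obstacles on the route.

Run:
```python
from h import *
T=np.load("top.npy",allow_pickle=True).item();S=np.load("scene.npy",allow_pickle=True).item()
print("knob cap top", world(T,235+248/3.3,110+212/3.3,.095), "scene",world(S,215+340/6,170+77/6,.095))
for u,v,z in((217,98,.046),(110,183,.046),(131,322,.05),(265,368,.05),(372,277,.05),(345,144,.037)):
    print(world(T,235+u/3.3,110+v/3.3,z))
w,h=world(T,235+285/3.3,110+500/3.3,.023),0; print("rest",w)
def cloud(c):
    v,u=np.mgrid[0:420:3,0:560:3]; return np.array([world(c,x,y) for x,y in zip(u.ravel(),v.ravel()) if c["z_map"][y,x]>0])
P=np.vstack([cloud(T),cloud(S)])
for x in np.arange(.1,1.0,.1):
    print(round(x,1),[ (lambda q: round(float(q.max()),2) if len(q)>3 else None)(P[(P[:,0]>=x)&(P[:,0]<x+.1)&(P[:,1]>=y)&(P[:,1]<y+.1)][:,2]) for y in np.arange(-.8,.5,.1)])
```

```text
knob cap top [0.4402274  0.17814086 0.095     ] scene [0.43820461 0.18333366 0.095     ]
[0.51357031 0.18909629 0.046     ]
[0.4668382  0.24981508 0.046     ]
[0.3888574  0.24023416 0.05      ]
[0.36189142 0.16800304 0.05      ]
[0.41041023 0.10747189 0.05      ]
[0.48782226 0.11739156 0.037     ]
rest [0.2901689  0.15688131 0.023     ]
0.1 [None, None, 0.48, 0.47, 0.08, 0.09, 0.09, 0.33, 0.55, 0.31, 0.08, 0.09, 0.0]
0.2 [None, 0.34, 0.48, 0.46, None, 0.1, 0.09, 0.52, 0.54, 0.32, 0.03, 0.03, 0.0]
0.3 [None, None, None, None, 0.33, 0.09, 0.09, 0.04, 0.04, 0.06, 0.05, 0.0, 0.0]
0.4 [0.03, 0.04, None, 0.05, 0.29, 0.27, 0.02, 0.03, 0.07, 0.1, 0.09, 0.0, 0.0]
0.5 [0.11, 0.14, 0.08, 0.05, 0.03, 0.2, 0.17, 0.02, 0.03, 0.05, 0.05, 0.12, 0.1]
0.6 [0.49, 0.49, 0.47, 0.47, 0.48, 0.48, 0.48, 0.48, 0.48, 0.48, 0.49, 0.49, 0.49]
0.7 [0.49, 0.49, 0.49, 0.48, 0.48, 0.48, 0.48, 0.48, 0.48, 0.48, 0.49, 0.49, 0.49]
0.8 [None, None, None, None, None, None, None, None, None, None, None, None, None]
0.9 [None, None, None, None, None, None, None, None, None, None, None, None, None]
```

Request:
move_arm(series=[0,0,-1,0,1,0,0,-1,0,1,0,0,-1,0,1,0,0,-1,0,1,0,0,-1,0,1])

```text
time: 0.52
eef_pos: [0.1817, -0.5713, 0.3175]
tool_rot: [0.988, 0.153, -0.0, -0.001]
wrist_force: [0.6, -1.4, -0.2]
finger_gap: 0.0879
finger_force: 0.0
```

Request:
move_arm(series=[0,0,-1,-0.88,1,0,0,-1,-0.88,1,0,0,-1,-0.88,1,0,0,-1,-0.88,1,0,0,-1,-0.88,1])

```text
time: 0.93
eef_pos: [0.1817, -0.5714, 0.4426]
tool_rot: [0.93, 0.367, 0.0, -0.0]
wrist_force: [-0.2, -0.6, 0.3]
finger_gap: 0.0876
finger_force: 0.0
```

Request:
move_arm(series=[0,0,0,-0.88,1,0,0,0,-0.88,1,0,0,0,-0.88,1,0,0,0,-0.88,1,0,0,0,-0.88,1])

```text
time: 1.35
eef_pos: [0.1817, -0.5716, 0.4413]
tool_rot: [0.828, 0.561, 0.0, -0.001]
wrist_force: [-0.5, 0.9, -0.4]
finger_gap: 0.0879
finger_force: 0.0
```

Request:
move_arm(series=[1,0.8,0,0,1,1,0.8,0,0,1,1,0.8,0,0,1,1,0.8,0,0,1,1,0.8,0,0,1])

```text
time: 1.77
eef_pos: [0.3222, -0.4922, 0.4413]
tool_rot: [0.829, 0.559, 0.0, -0.001]
wrist_force: [0.1, -0.5, 0.0]
finger_gap: 0.0875
finger_force: 0.0
```

Request:
move_arm(series=[1,0,0,0,1,1,0,0,0,1,1,0,0,0,1,1,0,0,0,1,1,0,0,0,1])

```text
time: 2.18
eef_pos: [0.3681, -0.3758, 0.4413]
tool_rot: [0.829, 0.56, 0.0, -0.001]
wrist_force: [0.2, 0.1, -0.7]
finger_gap: 0.088
finger_force: 0.0
```

Request:
move_arm(series=[1,0,0,0,1,1,0,0,0,1,1,0,0,0,1,1,0,0,0,1,1,0,0,0,1])

```text
time: 2.6
eef_pos: [0.4147, -0.26, 0.4415]
tool_rot: [0.829, 0.56, -0.0, -0.0]
wrist_force: [0.7, -0.5, -0.6]
finger_gap: 0.0879
finger_force: 0.0
```

Request:
move_arm(series=[1,-0.3,0,0,1,1,-0.3,0,0,1,1,-0.3,0,0,1,1,-0.3,0,0,1,1,-0.3,0,0,1])

```text
time: 3.02
eef_pos: [0.4262, -0.13, 0.4415]
tool_rot: [0.829, 0.56, -0.0, -0.0]
wrist_force: [0.4, 0.6, 0.1]
finger_gap: 0.0876
finger_force: 0.0
```

Request:
move_arm(series=[1,-0.4,0,0,1,1,-0.4,0,0,1,1,-0.4,0,0,1,1,-0.4,0,0,1,1,-0.4,0,0,1])

```text
time: 3.43
eef_pos: [0.4264, 0.0046, 0.4416]
tool_rot: [0.829, 0.56, -0.0, -0.0]
wrist_force: [-0.4, -0.2, -0.7]
finger_gap: 0.088
finger_force: 0.0
```

Request:
move_arm(series=[1,-0.4,0.5,0,1,1,-0.4,0.8,0,1,1,-0.4,0.8,0,1,1,-0.4,0.8,0,1,1,-0.4,0.8,0,1])

```text
time: 3.85
eef_pos: [0.4267, 0.1392, 0.3483]
tool_rot: [0.829, 0.56, -0.0, -0.0]
wrist_force: [-0.4, 0.4, 0.2]
finger_gap: 0.0882
finger_force: 0.0
```

```bash
cat > w.py <<'E'
from h import *
import sys
s=env.read_state(); c=viewer.read_camera("wrist")
M=np.array(c["T_tool_cam"]); Rt=R.from_quat(s["tool_rot"]).as_matrix()
c["attitude"]=Rt@M[:3,:3]; c["origin"]=s["eef_pos"]+Rt@M[:3,3]
np.save("wrist.npy",c,allow_pickle=True)
cv2.imwrite(f"pics/{sys.argv[1]}.png",cv2.cvtColor(c["color"],4))
v,u=np.mgrid[0:420:2,0:560:2]; P=np.array([world(c,x,y) for x,y in zip(u.ravel(),v.ravel()) if c["z_map"][y,x]>0])
k=(P[:,2]>.08)&(P[:,2]<.102)&(np.hypot(P[:,0]-.439,P[:,1]-.1785)<.04)
print(s["eef_pos"],s["joint_positions"].round(2),k.sum())
if k.sum(): print(P[k].mean(0),cv2.minEnclosingCircle(P[k][:,:2].astype(np.float32)))
E
python3 w.py w1
```

```text
[0.42666876 0.13916816 0.34830897] [0.16 0.02 1.56 0.   1.56 0.54] 180
[0.44131411 0.17682343 0.09476229] ((0.44099849462509155, 0.17625024914741516), 0.021732719615101814)
```

View pics/w1.png

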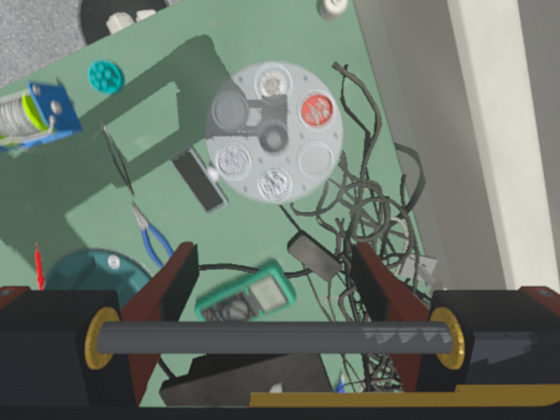

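Wrist view: the knob is centred near (273,137), the spacer cup is at (275,183), and the closing line (image left-right) falls in the gaps between cups. Next I centre over the knob and descend partway.

Request:
move_arm(series=[0.4,0,1,0,1,0.4,0,1,0,1,0.4,0,1,0,1,0.4,-0.1,1,0,1,0,0,1,0,1])

```text
time: 4.32
eef_pos: [0.44, 0.1772, 0.2231]
tool_rot: [0.829, 0.56, 0.0, -0.0]
wrist_force: [0.1, -0.1, -1.0]
finger_gap: 0.088
finger_force: 0.0
```

Request:
move_arm(series=[0,0,1,0,1,0,0,1,0,1,0,0,0.8,0,1,0,0,0,0,1,0,0,0,0,1])

```text
time: 4.73
eef_pos: [0.4389, 0.1756, 0.1537]
tool_rot: [0.829, 0.56, -0.001, -0.001]
wrist_force: [0.3, -0.3, 0.0]
finger_gap: 0.0875
finger_force: 0.0
```

```bash
python3 w.py w2
```

```text
[0.4388509  0.17555898 0.15372997] [0.23 0.22 1.82 0.   1.1  0.62] 484
[0.44167916 0.17907175 0.09433074] ((0.4409727454185486, 0.17714707553386688), 0.02161911316215992)
```

View pics/w2.png

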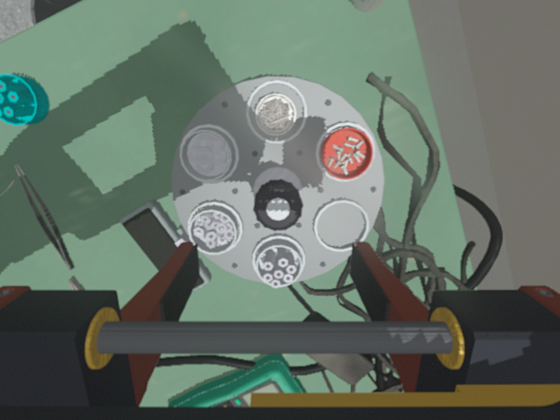

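The knob (278,207) lies centred between the fingertips (190…370), and the spacer cup (278,262) is clear of the fingers. I descend so the tips end at z≈0.068.

Request:
move_arm(series=[0.1,0.04,1,0,1,0,0,1,0,1,0,0,0.8,0,1,0,0,0.3,0,1,0,0,0,0,1])

```text
time: 5.2
eef_pos: [0.4415, 0.1778, 0.0767]
tool_rot: [0.829, 0.56, -0.001, -0.0]
wrist_force: [0.5, -0.3, -0.0]
finger_gap: 0.0877
finger_force: 0.0
```

Request:
move_arm(series=[0,0,0,0,-1,0,0,0,0,-1,0,0,0,0,-1,0,0,0,0,-1,0,0,0,0,-1])

```text
time: 5.62
eef_pos: [0.4424, 0.1781, 0.0777]
tool_rot: [0.829, 0.56, 0.001, 0.0]
wrist_force: [0.6, -0.2, 0.2]
finger_gap: 0.0579
finger_force: 0.0
```

Request:
move_arm(series=[0,0,0,0,-1,0,0,0,0,-1,0,0,0,0,-1])

```text
time: 5.87
eef_pos: [0.4418, 0.1779, 0.077]
tool_rot: [0.829, 0.56, 0.0, -0.0]
wrist_force: [-0.7, -0.4, 0.8]
finger_gap: 0.0384
finger_force: 0.0
```

The gap is already under 43 mm with no pad force, so I'm looking before going further.

Run:
```python
from h import *
for n,(a,b,c,d) in(("scene",(150,260,190,350)),("top",(110,290,235,385))):
    r=viewer.read_camera(n); i=cv2.resize(r["color"][a:b,c:d],None,fx=3.2 if n=="top" else 5,fy=3.2 if n=="top" else 5,interpolation=cv2.INTER_CUBIC); cv2.imwrite(f"pics/{n}1.png",cv2.cvtColor(i,4))
s=env.read_state();print(s["finger_gap"],s["finger_force"],s["eef_pos"],s["wrist_force"],s["wrist_torque"])
```

```text
0.030010620509115023 0.0 [0.44168532 0.17789403 0.07687157] [-0.52891163  0.06159841 -0.05315156] [-0.01789667 -0.02817248  0.0328128 ]
```

View pics/scene1.png

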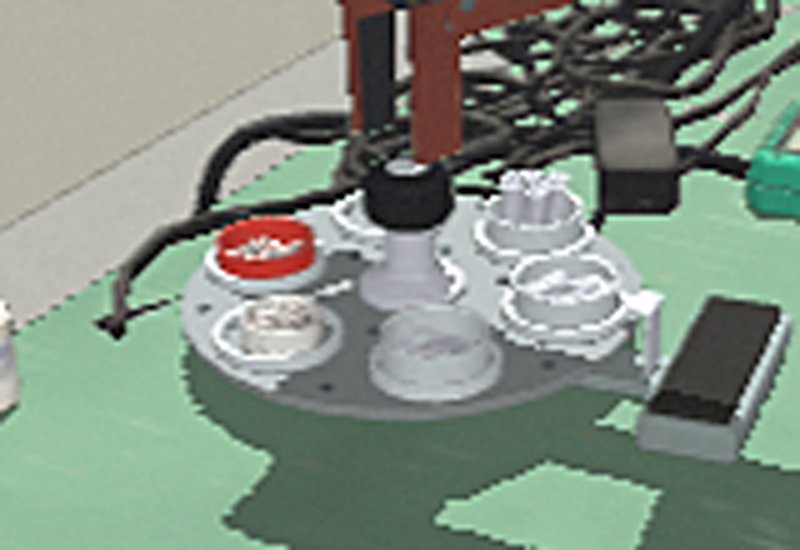

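The fingers, with tips near crop (375,125) and (437,160), are not around the knob at (408,195). I'll measure where they really are.

Run:
```python
from h import *
for n in("scene","top"):
    c=viewer.read_camera(n); np.save(f"{n}2.npy",c,allow_pickle=True)
    h=cv2.cvtColor(c["color"],cv2.COLOR_RGB2HSV).astype(int)
    v,u=np.mgrid[0:420,0:560]
    P=np.array([world(c,x,y) for x,y in zip(u.ravel(),v.ravel())]).reshape(420,560,3)
    near=(np.hypot(P[...,0]-.44,P[...,1]-.178)<.15)
    m=near&((h[...,0]<14))&(h[...,1]>100)&(P[...,2]>.07)
    q=P[m]; print(n,m.sum(),"zmin",q[:,2].min())
    for lo in np.arange(.07,.2,.02):
        r=q[(q[:,2]>lo)&(q[:,2]<lo+.02)]
        if len(r)>3: print(round(lo,2),len(r),r.mean(0).round(4),r.min(0).round(3),r.max(0).round(3))
    k=near&(P[...,2]>.085)&(P[...,2]<.1)&(c["color"].max(2)<70); print("dark",P[k].mean(0),P[k].min(0),P[k].max(0))
c=np.load("scene2.npy",allow_pickle=True).item()
print([world(c,190+a/5,150+b/5).round(3) for a,b in((437,150),(437,110),(360,115),(375,110),(405,180))])
```

```text
scene 1541 zmin 0.09118079316484445
0.09 19 [0.4316 0.1869 0.1073] [0.417 0.162 0.091] [0.468 0.201 0.11 ]
0.11 86 [0.4287 0.1897 0.12  ] [0.417 0.179 0.11 ] [0.467 0.201 0.13 ]
0.13 87 [0.4278 0.19   0.1397] [0.415 0.179 0.13 ] [0.465 0.201 0.149]
0.15 125 [0.4341 0.1901 0.1606] [0.413 0.166 0.15 ] [0.471 0.202 0.17 ]
0.17 125 [0.4216 0.1995 0.1824] [0.357 0.165 0.17 ] [0.524 0.24  0.19 ]
0.19 259 [0.4104 0.2027 0.1997] [0.354 0.152 0.19 ] [0.533 0.242 0.21 ]
dark [0.4376305  0.19018939 0.09003216] [0.42117568 0.16353199 0.08517376] [0.46022037 0.20420319 0.09371782]
top 30 zmin 0.23618317809556366<stdin>:13: RuntimeWarning: Mean of empty slice.
  ret = um.true_divide(
Traceback (most recent call last):
ValueError: zero-size array to reduction operation minimum which has no identity
```

View pics/top1.png

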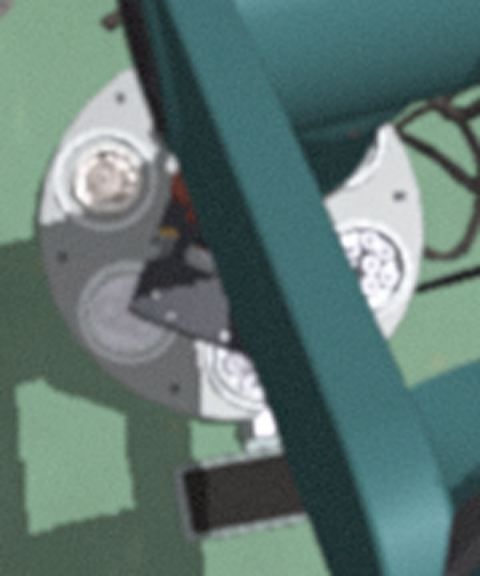

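The tips are centred on the knob in xy, but they show at z≈0.105, above its top (0.095). I'll check with the wrist camera where the fingertips sit in the tool frame.

```bash
cat > f.py <<'E'
from h import *
import sys
s=env.read_state(); c=viewer.read_camera("wrist")
M=np.array(c["T_tool_cam"]); Rt=R.from_quat(s["tool_rot"]).as_matrix()
K=np.array(c["camera_matrix"]);v,u=np.mgrid[0:420,0:560]
p=cv2.undistortPoints(np.stack([u,v],-1).reshape(-1,1,2).astype(float),K,np.array(c["D"],float))[:,0]
z=c["z_map"].ravel(); C=np.c_[p*z[:,None],z]; t=C@M[:3,:3].T+M[:3,3]; W=t@Rt.T+s["eef_pos"]
h=cv2.cvtColor(c["color"],cv2.COLOR_RGB2HSV).reshape(-1,3).astype(int)
print(s["eef_pos"],s["finger_gap"],"T",M.round(3).tolist())
f=(z>0)&(abs(t[:,0])<.02)&(t[:,2]>-.05)&(t[:,2]<.05)
for lo in np.arange(-.05,.05,.01):
    m=f&(t[:,2]>=lo)&(t[:,2]<lo+.01)
    if m.sum()>2:
        r=t[m]; print("tool z",round(lo,2),m.sum(),"x",r[:,0].min().round(3),r[:,0].max().round(3),"y",r[:,1].min().round(3),r[:,1].max().round(3),"col",c["color"].reshape(-1,3)[m].mean(0).round())
k=(z>0)&(np.hypot(W[:,0]-.441,W[:,1]-.178)<.04)&(W[:,2]>.06)&(W[:,2]<.15)
print("world z hist",np.histogram(W[k,2],bins=np.arange(.06,.151,.01))[0])
cv2.imwrite(f"pics/{sys.argv[1]}.png",cv2.cvtColor(c["color"],4))
E
python3 f.py w3
```

```text
[0.44168915 0.17786984 0.07683914] 0.021832199852281266 T [[0.0, -0.955, -0.297, 0.081], [1.0, 0.0, 0.0, -0.001], [-0.0, -0.297, 0.955, -0.193], [0.0, 0.0, 0.0, 1.0]]
tool z -0.05 381 x -0.01 0.012 y -0.021 0.019 col [79. 63. 61.]
tool z -0.04 284 x -0.011 0.012 y -0.021 0.019 col [76. 62. 61.]
tool z -0.03 83 x -0.01 0.011 y -0.009 0.015 col [141. 146. 147.]
tool z -0.02 2596 x -0.02 0.02 y -0.021 0.021 col [77. 79. 81.]
tool z -0.01 249 x 0.002 0.02 y -0.021 0.021 col [52. 53. 54.]
tool z 0.0 82 x 0.002 0.02 y -0.02 0.021 col [75. 76. 79.]
tool z 0.02 352 x -0.02 0.02 y -0.086 0.217 col [153. 153. 153.]
tool z 0.03 1955 x -0.02 0.02 y -0.086 0.219 col [153. 149. 151.]
tool z 0.04 8782 x -0.02 0.02 y -0.112 0.111 col [145. 148. 148.]
world z hist [   0  170  281 2626   51  345  414  483  653]
```

View pics/w3.png

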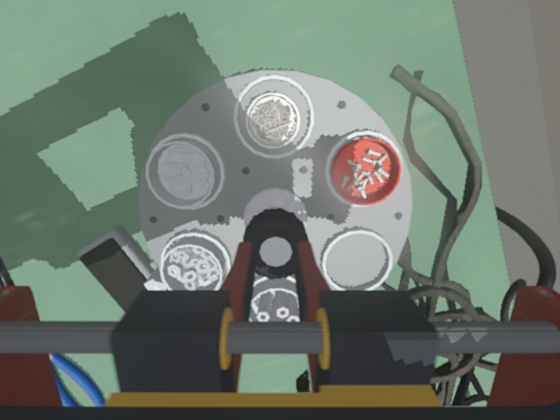

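The wrist view confirms it. The fingers end at tool z≈-0.03, about 38 mm short of the stated +8 mm. They sit above the knob (275,250), still centred, and nothing has been touched. I'll open, go down about 36 mm more, and verify.

Request:
move_arm(series=[0,0,0,0,1,0,0,0,0,1,0,0,0,0,1,0,0,0,0,1,0,0,0,0,1])

```text
time: 6.53
eef_pos: [0.4417, 0.1779, 0.0769]
tool_rot: [0.829, 0.56, 0.0, -0.0]
wrist_force: [-0.7, -0.2, -0.2]
finger_gap: 0.0477
finger_force: 0.0
```

Request:
move_arm(series=[0,0,0,0,1,0,0,0,0,1,0,0,0,0,1,0,0,0,0,1,0,0,0,0,1])

```text
time: 6.95
eef_pos: [0.4418, 0.1779, 0.0769]
tool_rot: [0.829, 0.56, 0.0, -0.0]
wrist_force: [0.7, 0.5, 0.4]
finger_gap: 0.0808
finger_force: 0.0
```

Request:
move_arm(series=[0,0,0,0,1,0,0,0.4,0,1,0,0,0.4,0,1,0,0,0.4,0,1,0,0,0,0,1])

```text
time: 7.37
eef_pos: [0.4405, 0.1776, 0.0456]
tool_rot: [0.829, 0.56, -0.001, -0.001]
wrist_force: [-0.9, -1.1, -0.4]
finger_gap: 0.088
finger_force: 0.0
```

```bash
cat > g.py <<'E'
from h import *
import sys
s=env.read_state(); c=viewer.read_camera("scene"); print(s["eef_pos"],s["finger_gap"],s["finger_force"],s["wrist_force"].round(1),s["wrist_torque"].round(3))
h=cv2.cvtColor(c["color"],cv2.COLOR_RGB2HSV).astype(int)
P=np.array([world(c,x,y) for y in range(120,260) for x in range(200,350)]).reshape(140,150,3); H=h[120:260,200:350]
m=(np.hypot(P[...,0]-.441,P[...,1]-.178)<.07)&((H[...,0]<12)|(H[...,0]>170))&(H[...,1]>100)&(P[...,2]>.055)&(P[...,2]<.2)
y,x=np.where(m); 
for xx in range(x.min(),x.max()+1,2):
    r=P[m&(np.arange(150)==xx)]
    if len(r)>3: i=r[:,2].argmin(); print(200+xx,r[i].round(4))
E
python3 g.py
```

```text
[0.44050334 0.17758686 0.04557905] 0.08799404557355209 0.0 [-0.9 -1.1 -0.4] [-0.047 -0.077  0.09 ]
254 [0.4954 0.1709 0.0991]
256 [0.4906 0.1718 0.074 ]
258 [0.4858 0.1649 0.1321]
260 [0.4823 0.1616 0.1316]
262 [0.4813 0.1544 0.1318]
280 [0.4007 0.2096 0.0882]
282 [0.3967 0.2082 0.076 ]
284 [0.3939 0.2039 0.0772]
286 [0.3929 0.1965 0.0768]
288 [0.3909 0.1909 0.0748]
```

Tips are now at z≈0.075 and straddle the knob. I'll go down 6 mm more and close.

Request:
move_arm(series=[0,0,0.25,0,1,0,0,0,0,-1,0,0,0,0,-1,0,0,0,0,-1,0,0,0,0,-1])

```text
time: 7.83
eef_pos: [0.442, 0.178, 0.041]
tool_rot: [0.829, 0.56, 0.0, 0.0]
wrist_force: [-0.1, -1.1, -0.8]
finger_gap: 0.0646
finger_force: 0.0
```

Request:
move_arm(series=[0,0,0,0,-1,0,0,0,0,-1,0,0,0,0,-1,0,0,0,0,-1,0,0,0,0,-1])

```text
time: 8.25
eef_pos: [0.4423, 0.1777, 0.0408]
tool_rot: [0.829, 0.56, 0.0, 0.0]
wrist_force: [2.7, -1.8, -1.0]
finger_gap: 0.0423
finger_force: 30.0
```

Request:
move_arm(series=[0,0,0,0,-1,0,0,0,0,-1,0,0,0,0,-1])

```text
time: 8.5
eef_pos: [0.4424, 0.1778, 0.0408]
tool_rot: [0.829, 0.56, 0.0, 0.0]
wrist_force: [3.0, -3.3, -0.3]
finger_gap: 0.042
finger_force: 30.0
```

Firm grip: gap 42 mm, 30 N, little side force. First click, clockwise (+ about the downward tool z).

Request:
move_arm(series=[0,0,0,0.9,-1,0,0,0,0.9,-1,0,0,0,0.9,-1,0,0,0,0.8,-1,0,0,0,0,-1])

```text
time: 8.92
eef_pos: [0.4427, 0.1776, 0.0408]
tool_rot: [0.914, 0.405, 0.001, 0.0]
wrist_force: [3.9, -4.3, -1.2]
finger_gap: 0.0424
finger_force: 30.0
```

```bash
cat > d.py <<'E'
from h import *
import sys
s=env.read_state();q=s["tool_rot"]
print("yaw",2*np.arctan2(q[1],q[0]),"force",s["wrist_force"].round(1),"torque",s["wrist_torque"].round(3),s["finger_gap"],s["finger_force"],s["joint_positions"].round(2))
# cups' azimuth about the axis from scene camera: standoff tops, z .055-.066
c=viewer.read_camera("scene")
P=np.array([world(c,x,y) for y in range(150,260) for x in range(200,350)])
d=P-[.441,.178,0]; r=np.hypot(d[:,0],d[:,1]); m=(r>.05)&(r<.106)&(P[:,2]>.053)&(P[:,2]<.068)
w=d[m].mean(0); print("standoff",m.sum(),P[m].mean(0).round(4),"azimuth deg",np.degrees(np.arctan2(w[1],w[0])))
H=cv2.cvtColor(c["color"],cv2.COLOR_RGB2HSV)[150:260,200:350].reshape(-1,3).astype(int)
m=(r<.11)&(r>.04)&((H[:,0]<8)|(H[:,0]>172))&(H[:,1]>150)&(P[:,2]<.06); w=d[m].mean(0); print("red cap",m.sum(),np.degrees(np.arctan2(w[1],w[0])))
E
python3 d.py
```

```text
yaw 0.8338635490251848 force [ 3.9 -4.3 -1.2] torque [-0.568 -0.563  0.068] 0.04236228103248493 30.002317428588867 [ 0.24  0.39  1.94 -0.    0.81  0.97]
standoff 92 [0.3896 0.1244 0.059 ] azimuth deg -133.83914983963746
red cap 128 -10.271093772358705
```

The dial followed: the cups moved about 20° clockwise, and the tool turned 0.35 rad. Second and third clicks:

Request:
move_arm(series=[0,0,0,0.9,-1,0,0,0,0.9,-1,0,0,0,0.9,-1,0,0,0,0.8,-1,0,0,0,0,-1])

```text
time: 9.38
eef_pos: [0.4429, 0.1773, 0.0408]
tool_rot: [0.971, 0.24, 0.001, 0.001]
wrist_force: [5.4, -6.2, -1.0]
finger_gap: 0.0424
finger_force: 30.0
```

```bash
python3 d.py
```

```text
yaw 0.4840981627989469 force [ 5.4 -6.2 -1. ] torque [-0.774 -0.662  0.032] 0.04240490253132669 30.002880692481995 [ 0.24  0.39  1.94 -0.    0.81  1.32]
standoff 104 [0.3732 0.1458 0.059 ] azimuth deg -154.54615203905587
red cap 95 -25.99704350165127
```

Request:
move_arm(series=[0,0,0,0.9,-1,0,0,0,0.9,-1,0,0,0,0.9,-1,0,0,0,0.77,-1,0,0,0,0,-1])

```text
time: 9.85
eef_pos: [0.443, 0.177, 0.0408]
tool_rot: [0.998, 0.069, 0.001, 0.001]
wrist_force: [4.1, -7.4, -0.5]
finger_gap: 0.0422
finger_force: 30.0
```

```bash
python3 d.py
```

```text
yaw 0.13737481859763367 force [ 4.1 -7.4 -0.5] torque [-1.08  -0.677  0.002] 0.042221785665165094 30.003089010715485 [ 0.24  0.39  1.94 -0.    0.81  1.67]
standoff 100 [0.3636 0.1718 0.0594] azimuth deg -175.39457143545067
red cap 7 -34.72689302941958
```

Request:
move_arm(series=[0,0,0,0,-1,0,0,0,0,-1,0,0,0,0,-1,0,0,0,0,-1,0,0,0,0,-1])

```text
time: 10.32
eef_pos: [0.443, 0.177, 0.0408]
tool_rot: [0.998, 0.071, 0.001, 0.001]
wrist_force: [4.7, -7.3, -2.5]
finger_gap: 0.0423
finger_force: 30.0
```

```bash
python3 d.py
python3 - <<'E'
from h import *
a=viewer.read_camera("scene")["color"][150:260,200:340]; b=viewer.read_camera("wrist")["color"][40:340,120:430]
i=np.vstack([cv2.resize(a,(420,330),interpolation=cv2.INTER_CUBIC)]); j=cv2.resize(b,(341,330)); cv2.imwrite("pics/end.png",cv2.cvtColor(np.hstack([i,j]),4))
E
```

```text
yaw 0.14135833264900166 force [ 4.7 -7.3 -2.5] torque [-1.038 -0.723 -0.082] 0.0422869725792249 30.002014338970184 [ 0.24  0.39  1.94 -0.    0.81  1.67]
standoff 98 [0.3633 0.1715 0.0593] azimuth deg -175.24977059807253
red cap 8 -34.211050602823065
```

View pics/end.png

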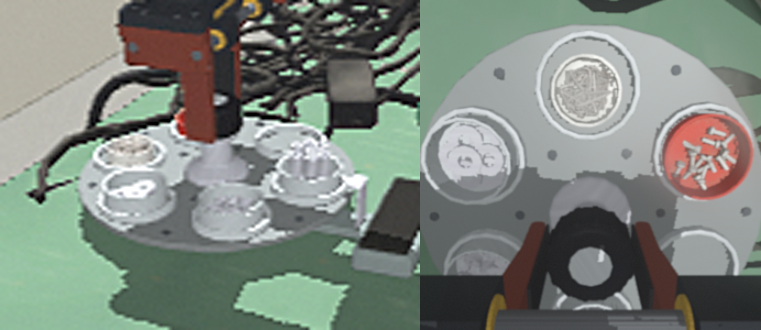

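The end picture shows the spacer cup upright at the pointer (left half, (312,178), pointer at (355,190)). The other cups are seated and the knob is held between the fingers. The cups' bearing to the fingers is unchanged, so there was no slip.

```bash
python3 -c "
from station import env
print(env.job_done())"
```

```text
the job is handed in; nothing more can be done
None
```

The spacer cup is at the pointer: I turned the dial clockwise by three clicks (tool turn 1.05 rad, about 60°), the knob is still gripped at 30 N, every cup I could see is upright in its well, and I handed the job in at about 10 s (no verdict came back); my first closing was about 38 mm too high and shut above the knob without touching anything, because the fingertips sit higher than the description says.

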